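# Roll a tube onto the soldering line

### The arm

A 6-joint arm with a two-finger parallel gripper is mounted at the origin on the work surface. World frame = base frame: x ahead of the robot, y to its left, z up, the work surface at z = 0. Lengths are in m, angles in rad, forces in N, time in s.
With the tool pointing down it reaches from about 0.35 to 0.975 m from the base axis. Payload 4.9 kg.
Tool frame: the origin (TCP) lies on the mounting face of the last link; the fingertips stand 173 mm ahead of it and the grasp point (between the pads) lies 155 mm ahead of it (tcp_to_grasp is the distance from the TCP to the grasp point, in m); z points along the fingers, y is the line along which they close (so a half turn about z gives the same grasp; the last joint's range is limited). The gripper opens to 85 mm and grips with 20 to 120 N. Pads are 22 mm wide; open, the fingers measure 114 mm over their backs; the gripper's body (76 mm by 85 mm) begins 54 mm behind the grasp point. The pads swing forward as they close: fully open they stand 13 mm farther back than shut.
Start: joints at [1.003, 0.053, 1.613, -0, 1.476, -0.119], TCP at [0.271, 0.563, 0.405] pointing down, gripper open.
Joint ranges: [-3.01, 3.01], [-1.01, 2.22], [0.06, 2.58], [-1.02, 4.17], [0.09, 2.62], [-3.14, 3.14]. Speed limits (rad/s): [2.57, 2.57, 3.14, 3.14, 3.14, 3.14].

### API

Orientations are given as a rotation vector (axis times angle).
In Python, from station import get_obs, get_image, calibration, finish_job, tcp_to_grasp gives the robot as it stands. The module is installed in compiled form; this text tells all that it offers.
- The arm moves only by the tool arm_command, never from a script. Its argument "plan" is a list that holds one entry, the list of rows, each a list of 6 numbers: the shift along the tool's x, y, z in cm, then the turn, a rotation vector about the tool's x, y, z in rad. A call has 1 to 12 rows; each row is the pose to reach, as a shift and turn from the pose commanded when the call began, along the tool's axes at that moment; what a row does not reach only later rows make up. A row lasts 1/12 s, in which the tool goes at most 41.7 mm and 7.16 degrees, less where a joint would pass 70% of its speed; a pose out of reach is approached as far as the arm can. A call with a gripper value outside its range is refused whole. "gripper" is the closure, from -1 (fully open) to 1 (shut), set as the call begins (left out, the last holds). The fingers move at their own pace and stop on an object; "force" is the grip in N (left out, the last holds). Time passes only in rows, so rows that repeat a pose let the fingers close. It gives the time, the measured TCP pose, the force, the opening and the grip force at its end, in the units of the state.
- get_obs(): the state, without advancing time (a new reading comes with each control period).
- get_image(name): name is "scene" or "top"; returns (picture, depth): 480x640x3 uint8, blue, green, red; 480x640 float32, m along the optical axis (not along the pixel's ray), 0 where there is no reading.
- calibration(name): a dict with "fx", "fy", "cx", "cy" (pixels), "pose" (4x4, takes a point from camera to world coordinates). Camera axes: x right, y up, looking along -z (the intrinsics and any distortion apply to the point x, -y, -z); pixel columns grow to the right and rows downward; lengths in m; the calibration is good to about 2 mm. A picture is of the moment at which its call begins. calibration takes no time and is no camera call.
- finish_job(): hands the job in; it is judged then, once.
The state is a dict: "t": time; "q": joint angles; "dq": joint speeds; "effort": joint torques, N m; "tool_pos": TCP position; "tool_rot": TCP orientation; "contact_force": force on the tool from outside, world axes, zero at the start; "wrist_torque": the same for the moment, N m; "opening": finger opening in m; "grip_force": force on a finger pad.
Only numpy, scipy, OpenCV 4.12 (cv2) and the standard library are available. Lean on these libraries where they do the work, as an engineer would, in place of code of your own. Each camera call takes 0.05 s, during which the arm holds its last target. There are 200 camera calls.

### The job

Set the half copper, half brass tube up for soldering: roll it across the pale board with the fingertips until it lies along the red line, and nudge it endwise so that the silver ring at its middle is right on the cross mark that the torch points at. Only push it, do not pick it up; leave it lying still there, and leave everything else on the bench where it is.

Things in the scene. Friction and masses are not known exactly. Their poses are not given: they have to be found in the camera images.
- tube: Smooth round tube lying on the board: 110 mm long, 28 mm across, about 170 g, half copper, half brass, a flush silver ring round its middle. Origin on its axis at the ring, 14 mm above the board; x along the tube (either way round will do); y and z turn as it rolls. It starts 80 to 110 mm to one side of the line, up to 0.16 rad askew, and stops rolling almost at once when no longer pushed.
- cross (a point): Cross mark in the middle of the fixed, pale soldering board (240 mm along the line, 320 mm across it, 12 mm thick): the point on its upper face, 12 mm above the bench, where the red line (190 mm long, 3 mm wide) is crossed by a 90 mm red tick. x runs along the line towards the torch, y across it along the tick, z up.
- nozzle (a point): Tip of the brass nozzle of the torch, which is fixed in its stand beyond the board's end and dips towards the cross mark. The tip is 170 mm from the cross along the line and 99 mm above the bench; all of the torch and stand lies farther from the cross than this.
- charcoal: Charcoal soldering block, black, 70 x 36 x 24 mm, loose on the board on the other side of the line from the tube; origin at the centre of its underside.
- tweezers: Steel cross-lock tweezers, 160 mm long and 10 mm high, lying on the bench left of the board; origin under their middle.
- pliers_red: Pliers with red grips, 150 mm long and 12 mm high, lying on the bench to the left; origin under the pivot.
- pliers_black: Pliers with black grips, 160 mm long and 12 mm high, lying on the bench to the right; origin under the pivot.
- bowl: Red plastic bowl, 150 mm across and 60 mm high, on the bench to the right; origin at the centre of its underside.
- tray: Shallow wooden tray, 120 x 190 x 35 mm, on the bench to the left; origin at the centre of its underside.
- jug: Small copper jug, 60 mm across and 82 mm high, on the bench far left; origin at the centre of its underside.
- hammer: Hammer lying on the bench at the far right; origin on its underside.

How it is judged:
By the outcome, as a careful person would: the job done as asked, in the order asked, and still so for the second after the job is handed in, with the robot touching nothing.
It also fails if it takes over 61 s, if anything falls off the work surface, if the arm or the gripper's body presses on something with over 40 N, if the wrist force passes 120 N, or if a joint passes its speed limit or range.

## Working session

There is one attempt and no reset: what is moved stays moved. The work goes in short steps, Python scripts to look and compute and a tool call to move; the robot and the scene stay as the last step left them, time stands still between calls to the robot, and variables do not carry over. Pictures are saved under pics/ and viewed, at most 10 in all, crops included, and the job is handed in when it is done.

Besides the shell and the picture viewer there is one more tool, called after "Emit:" in YAML: its name, and indented under it one key for each argument. arm_command: Moves the arm, as the interface text tells. Its arguments: {"type":"object","properties":{"plan":{"type":"array"},"gripper":{"type":"number"},"force":{"type":"number"}},"required":["plan"]}

```bash
mkdir -p pics
python3 - <<'E'
from station import *
import cv2,numpy as np
np.set_printoptions(precision=4,suppress=True)
for n in("scene","top"):
    im,d=get_image(n);cv2.imwrite(f"pics/{n}0.png",im);np.save(f"{n}0.npy",d)
    c=calibration(n);print(n,{k:v for k,v in c.items() if k!='pose'});print(np.array(c['pose']))
o=get_obs();print(o,tcp_to_grasp)
E
```

```text
scene {'fx': 479.27557600316186, 'fy': 479.27557600316186, 'cx': 325.48080022199446, 'cy': 241.92503440217155}
[[-0.3609 -0.7674  0.53    1.1921]
 [ 0.9325 -0.287   0.2193  0.2563]
 [-0.0162  0.5733  0.8192  1.116 ]
 [ 0.      0.      0.      1.    ]]
top {'fx': 458.01711416305307, 'fy': 458.01711416305307, 'cx': 322.72851414788715, 'cy': 241.81348957670704}
[[-0.0173  0.9952 -0.0963  0.4031]
 [-0.9998 -0.017   0.0047 -0.0048]
 [ 0.003   0.0963  0.9953  1.2429]
 [ 0.      0.      0.      1.    ]]
{'t': 0.1, 'q': array([ 1.003 ,  0.0533,  1.6142, -0.    ,  1.476 , -0.119 ]), 'dq': array([ 0.0012, -0.0009, -0.0021,  0.0015,  0.    , -0.0011]), 'effort': array([  0.0004, -39.4905, -37.1364,  -0.0001,   0.0039,   0.    ]), 'tool_pos': array([0.271 , 0.5629, 0.4036]), 'tool_rot': array([-0.6988, -3.0622,  0.0029]), 'contact_force': array([-0.4909, -0.168 ,  0.0054]), 'wrist_torque': array([0.0664, 0.0341, 0.0411]), 'grip_force': 0.0, 'opening': 0.08546587700934971} 0.1547
```

View pics/top0.png

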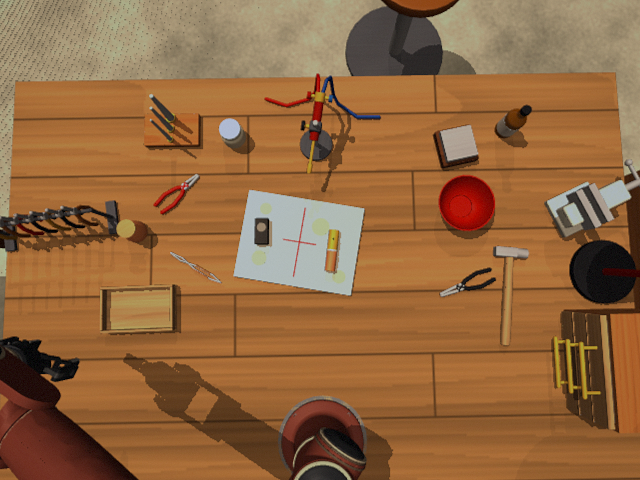

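View pics/scene0.png

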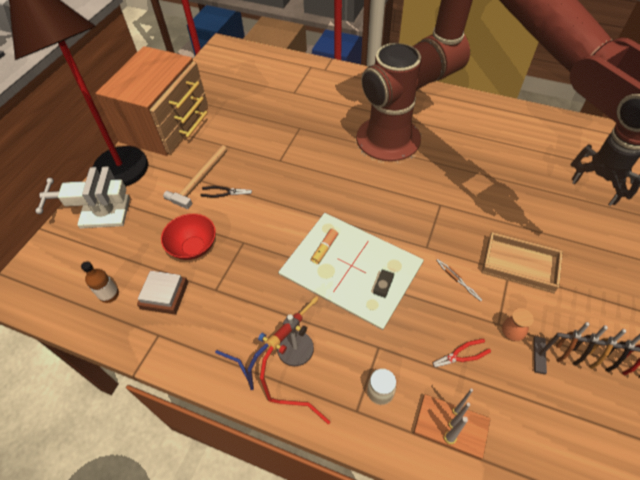

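Top view: the board is centred near (300,242), and the red line runs from (305,208) to (294,277). The tube is at (332,251) with its copper end toward the robot, the charcoal is at (262,231), and the torch nozzle tip is near (309,172). The arm is at the lower left, well clear.

```bash
cat > h.py <<'E'
from station import *
import cv2,numpy as np
np.set_printoptions(precision=4,suppress=True)
def ray(n,px,z):
    c=calibration(n);P=np.array(c['pose']);px=np.atleast_2d(px).astype(float)
    d=np.c_[(px[:,0]-c['cx'])/c['fx'],-(px[:,1]-c['cy'])/c['fy'],-np.ones(len(px))]@P[:3,:3].T
    o=P[:3,3];return o+d*((z-o[2])/d[:,2])[:,None]
def heights(n,dep):
    c=calibration(n);P=np.array(c['pose']);v,u=np.mgrid[:480,:640]
    p=np.stack([(u-c['cx'])/c['fx']*dep,-(v-c['cy'])/c['fy']*dep,-dep],-1)
    return p@P[:3,:3].T+P[:3,3]
def inboard(n,im):
    # convex hull of pale board
    h=cv2.cvtColor(im,cv2.COLOR_BGR2HSV);W=ray(n,[[u,v] for v in range(480) for u in range(640)],.012).reshape(480,640,3)
    return h,W
E
python3 - <<'E'
from h import *
for n in("top","scene"):
    im=cv2.imread(f"pics/{n}0.png");d=np.load(f"{n}0.npy")
    h,W=inboard(n,im)
    near=(np.hypot(W[...,0]-.405,W[...,1]-.05)<5)
    H,S,V=cv2.split(h)
    pale=((S<60)&(V>170)).astype(np.uint8)
    cs=cv2.findContours(pale,cv2.RETR_EXTERNAL,cv2.CHAIN_APPROX_NONE)[0]
    cx,cy=((300,242) if n=="top" else (352,268))
    b=max(cs,key=lambda c:cv2.contourArea(c) if cv2.pointPolygonTest(cv2.convexHull(c),(cx,cy),False)>0 else 0)
    hull=cv2.convexHull(b);r=cv2.minAreaRect(hull.reshape(-1,2))
    m=np.zeros((480,640),np.uint8);cv2.fillConvexPoly(m,hull,1);m=cv2.erode(m,np.ones((3,3)))
    ap=cv2.approxPolyDP(hull,6,True).reshape(-1,2);w=ray(n,ap,.012);print(n,"corners",ap.tolist(),w[:,:2].tolist(),w[:,:2].mean(0))
    red=m.astype(bool)&((H<8)|(H>172))&(S>90)
    v,u=np.nonzero(red);print("red",len(u),u.min(),u.max(),v.min(),v.max())
    z=heights(n,d)[...,2]
    t=m.astype(bool)&(z>.020)&(S>90);v,u=np.nonzero(t);print("tube",len(u),u.min(),u.max(),v.min(),v.max(),z[t].max(), "board z",np.median(z[m.astype(bool)&(pale>0)]))
    x0,y0=ap.min(0)-5;x1,y1=ap.max(0)+5;o=im[y0:y1,x0:x1].copy();o2=o.copy();o2[red[y0:y1,x0:x1]]=(255,0,0);o2[t[y0:y1,x0:x1]]=(0,255,0)
    cv2.imwrite(f"pics/{n}1.png",cv2.resize(np.hstack([o,o2]),None,fx=2.7,fy=2.7,interpolation=cv2.INTER_NEAREST));print(x0,y0)
E
```

```text
top corners [[249, 190], [363, 208], [350, 294], [233, 275]] [[0.6675546834059236, 0.18815234383669904], [0.6126368866274075, -0.12166987769033724], [0.38083949913276494, -0.08094274264192558], [0.4368724583856621, 0.23142531221447427]] [0.5245 0.0542]
red 118 268 326 208 276
tube 406 256 338 219 270 1.2429263871054654 board z 0.011883196171662114
228 185
scene corners [[324, 213], [422, 260], [382, 328], [279, 273]] [[0.3826503185031107, -0.0808317966826036], [0.4416618951086789, 0.22915990303166434], [0.6726987043393431, 0.18717964951903646], [0.6170299051198043, -0.11979616125507753]] [0.5285 0.0539]
red 29 334 366 243 290
tube 314 311 337 228 263 1.1160116283692816 board z 0.012546986460455711
274 208
```

View pics/top1.png

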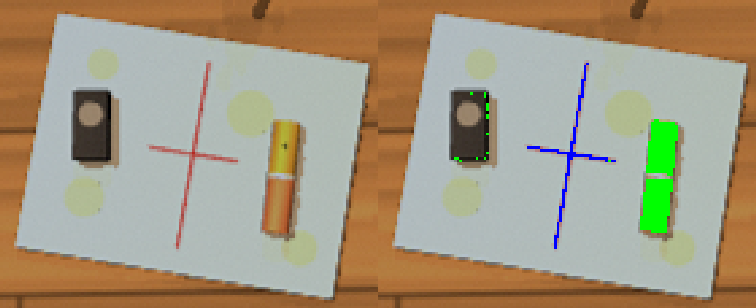

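The masks pick up the line, tick and tube cleanly. In this crop the tube is yellow brass at the torch end and copper at the near end, and the charcoal is at the left. Next I compute the poses in both views.

```bash
cat >> h.py <<'E'
def pca(p,w=None):
    w=np.ones(len(p)) if w is None else w
    c=np.average(p,axis=0,weights=w);q=p-c;val,vec=np.linalg.eigh((q*w[:,None]).T@q);d=vec[:,-1];d=d*np.sign(d[0]);return c,d
def cross(n,im):
    b,g,r=[a.astype(float) for a in cv2.split(im)]
    W=ray(n,np.mgrid[:640,:480].T.reshape(-1,2),.012)[:,:2].reshape(480,640,2)
    ctr=np.array([.526,.054]);e=np.array([.985,-.175]);f=np.array([.175,.985])
    h=cv2.cvtColor(im,cv2.COLOR_BGR2HSV);red=np.clip((h[...,1]-45.)/100,0,1)*((h[...,0]<9)|(h[...,0]>168))
    for _ in range(4):
        a=(W-ctr)@e;c=(W-ctr)@f
        L=(abs(c)<.008)&(abs(a)<.093)&(abs(a)>.008)&(red>0);T=(abs(a)<.008)&(abs(c)<.044)&(abs(c)>.008)&(red>0)
        cl,e=pca(W[L],red[L]);f=np.array([-e[1],e[0]]);ct,ft=pca(W[T],red[T])
        ctr=cl+e*((ct-cl)@e)
    return ctr,e,L.sum(),T.sum()
def tube(n,im,ctr,e,lo=-.16,hi=.03):
    f=np.array([-e[1],e[0]]);h=cv2.cvtColor(im,cv2.COLOR_BGR2HSV);H,S,V=[a.astype(int) for a in cv2.split(h)]
    W=ray(n,np.mgrid[:640,:480].T.reshape(-1,2),.026)[:,:2].reshape(480,640,2)
    y=(W-ctr)@f;x=(W-ctr)@e
    m=(y>lo)&(y<hi)&(abs(x)<.115)&(S>105)&(V>120)&(H>=9)&(H<32)
    m=cv2.morphologyEx(m.astype(np.uint8),cv2.MORPH_OPEN,np.ones((2,2)))
    m=cv2.morphologyEx(m,cv2.MORPH_CLOSE,np.ones((5,5)))
    k,l,s,_=cv2.connectedComponentsWithStats(m);i=1+np.argmax(s[1:,4]);M=l==i
    c,d=pca(W[M]);a=(W[M]-c)@d;w=(W[M]-c)@[-d[1],d[0]]
    br=M&(H>20)&(S>105);co=M&(H<=18)&(S>105)
    ab=((W[br]-c)@d);ac=((W[co]-c)@d);s=np.sign(ab.mean()-ac.mean())
    ring=(np.percentile(s*ab,2)+np.percentile(s*ac,98))/2*s
    R=c+d*ring
    return dict(c=c,ring=R,ringoff=ring,len=np.ptp(a),wid=np.ptp(w),n=M.sum(),xy=[(R-ctr)@e,(R-ctr)@f],cxy=[(c-ctr)@e,(c-ctr)@f],ang=np.arctan2(d@f,d@e))
E
python3 - <<'E'
from h import *
for n in("top","scene"):
    im=cv2.imread(f"pics/{n}0.png");r=cross(n,im);print(n,"cross",r,"yaw",np.arctan2(r[1][1],r[1][0]));print(tube(n,im,r[0],r[1]))
E
```

```text
top cross (array([0.5242, 0.0539]), array([ 0.9835, -0.1808]), np.int64(99), np.int64(40)) yaw -0.18177243031808188
{'c': array([ 0.4961, -0.0362]), 'ring': array([ 0.5226, -0.0396]), 'ringoff': np.float64(0.026707143702286468), 'len': np.float64(0.11065504511158042), 'wid': np.float64(0.02564479645111091), 'n': np.int64(388), 'xy': [np.float64(0.015285428189053278), np.float64(-0.09224294421070749)], 'cxy': [np.float64(-0.011385485141999196), np.float64(-0.09363359399482629)], 'ang': np.float64(0.05209388856845102)}Traceback (most recent call last):
  File "<stdin>", line 3, in <module>
  File "h.py", line 27, in cross
    cl,e=pca(W[L],red[L]);f=np.array([-e[1],e[0]]);ct,ft=pca(W[T],red[T])
                                                         ~~~^^^^^^^^^^^^^
  File "h.py", line 18, in pca
    c=np.average(p,axis=0,weights=w);q=p-c;val,vec=np.linalg.eigh((q*w[:,None]).T@q);d=vec[:,-1];d=d*np.sign(d[0]);return c,d
    raise ZeroDivisionError(
        "Weights sum to zero, can't be normalized")
ZeroDivisionError: Weights sum to zero, can't be normalized
```

```bash
python3 - <<'E'
s=open('h.py').read()
s=s.replace("red=np.clip((h[...,1]-45.)/100,0,1)*((h[...,0]<9)|(h[...,0]>168))","red=np.clip((r-(g+b)/2-8)/100,0,1)")
i=s.index("    br=M&");j=s.index("    R=c+d*ring")
s=s[:i]+'''    q=W-c;al=q@d;ac=abs(q@[-d[1],d[0]]);B=(ac<.008)&(abs(al)<.015);wt=np.clip(150-S[B],0,None)**2.;ring=(wt*al[B]).sum()/wt.sum()
'''+s[j:]
open('h.py','w').write(s)
E
python3 - <<'E'
from h import *
for n in("top","scene"):
    im=cv2.imread(f"pics/{n}0.png");r=cross(n,im);print(n,"cross",r,"yaw",np.arctan2(r[1][1],r[1][0]));print(tube(n,im,r[0],r[1]))
E
```

```text
top cross (array([0.5242, 0.0539]), array([ 0.9836, -0.1805]), np.int64(120), np.int64(65)) yaw -0.1814829852331715
{'c': array([ 0.4961, -0.0362]), 'ring': array([ 0.4991, -0.0365]), 'ringoff': np.float64(0.0030591361405598845), 'len': np.float64(0.11065504511158042), 'wid': np.float64(0.02564479645111091), 'n': np.int64(388), 'xy': [np.float64(-0.008368186264907373), np.float64(-0.09346313346683949)], 'cxy': [np.float64(-0.011423218421024546), np.float64(-0.0936215394375913)], 'ang': np.float64(0.05180444348354064)}
scene cross (array([0.5254, 0.0535]), array([ 0.9835, -0.1808]), np.int64(214), np.int64(103)) yaw -0.18181398160842724
{'c': array([ 0.5027, -0.0309]), 'ring': array([ 0.4938, -0.0298]), 'ringoff': np.float64(-0.008936951239141556), 'len': np.float64(0.12186641856835123), 'wid': np.float64(0.026783067797355502), 'n': np.int64(334), 'xy': [np.float64(-0.01602194950057205), np.float64(-0.08761167068159337)], 'cxy': [np.float64(-0.007102800572158506), np.float64(-0.08704786234219651)], 'ang': np.float64(0.06312924727508258)}
```

```bash
sed -i 's/^    m=cv2.morphologyEx(m.astype(np.uint8),cv2.MORPH_OPEN.*$/    m=m.astype(np.uint8)/' h.py
python3 - <<'E'
s=open('h.py').read()
# the visible ring stands ~12 mm (mean) nearer the camera than the axis: undo that parallax along the tube
s=s.replace("    R=c+d*ring\n","    P=np.array(calibration(n)['pose'])[:3,3];ring+=.012*((P[:2]-c)@d)/(P[2]-.026)\n    R=c+d*ring\n")
open('h.py','w').write(s)
E
python3 - <<'E'
from h import *
for n in("top","scene"):
    im=cv2.imread(f"pics/{n}0.png");r=cross(n,im);t=tube(n,im,r[0],r[1]);print(n,{k:np.round(np.array(v),4).tolist() for k,v in t.items()})
E
```

```text
top {'c': [0.4988, -0.0335], 'ring': [0.4986, -0.0335], 'ringoff': -0.0003, 'len': 0.1107, 'wid': 0.0257, 'n': 388, 'xy': [-0.0095, -0.0906], 'cxy': [-0.0092, -0.0906], 'ang': 0.052}
scene {'c': [0.5005, -0.0347], 'ring': [0.4997, -0.0346], 'ringoff': -0.0008, 'len': 0.1221, 'wid': 0.0269, 'n': 334, 'xy': [-0.0093, -0.0912], 'cxy': [-0.0085, -0.0912], 'ang': 0.0647}
```

```bash
cat >> h.py <<'E'
from scipy.spatial.transform import Rotation as R_
CTR=np.array([.5248,.0537]);YAW=-.1816;EX=np.array([np.cos(YAW),np.sin(YAW)]);EY=np.array([-EX[1],EX[0]])
def go(xb,yb,z,ang=0):
    o=get_obs();A=R_.from_rotvec(o['tool_rot']);a=YAW+ang
    y=np.array([np.cos(a),np.sin(a),0]);zt=np.array([0,0,-1.]);T=R_.from_matrix(np.c_[np.cross(y,zt),y,zt])
    p=np.r_[CTR+xb*EX+yb*EY,z];print("t",o['t'],"row",A.inv().apply(p-o['tool_pos'])*100,(A.inv()*T).as_rotvec(),'open',o['opening'],'F',o['contact_force'])
    d=o['tool_pos'][:2]-CTR;print("now board",d@EX,d@EY,o['tool_pos'][2])
E
python3 -c "
from h import *
go(-.009,-.137,.30)"
```

```text
t 0.1 row [-47.7065 -48.3012  10.4374] [-0.0018  0.0011  1.3037] open 0.08546587700934971 F [-0.4909 -0.168   0.0054]
now board -0.341563173612572 0.4550005024616024 0.4035545330770055
```

Emit:
arm_command:
  plan:
    - [[-4, -4, 0.5, 0, 0, 0.1], [-8, -8, 1, 0, 0, 0.2], [-12, -12, 1.5, 0, 0, 0.3], [-15, -15, 2, 0, 0, 0.4], [-18, -18, 2.5, 0, 0, 0.5], [-21, -21, 3, 0, 0, 0.6], [-24, -24, 3.5, 0, 0, 0.7], [-27, -27, 4, 0, 0, 0.8], [-30, -30, 4.5, 0, 0, 0.9], [-33, -33, 5, 0, 0, 1.0], [-36, -36, 5.5, 0, 0, 1.1], [-39, -39, 6, 0, 0, 1.2]]
  gripper: -0.2

```text
t: 1.1
tool_pos: [0.4352, 0.0919, 0.3507]
tool_rot: [2.312, 2.127, 0.0]
contact_force: [1.1, -0.7, 0.8]
opening: 0.0512
grip_force: 0.0
```

```bash
python3 -c "
from h import *
go(-.009,-.137,.25)"
```

```text
t 1.1 row [-16.6126   6.997   10.0664] [ 0.0002 -0.0001  0.0987] open 0.05121828495915218 F [ 1.1069 -0.7106  0.7797]
now board -0.09502247741693233 0.021407176905155187 0.35066971372819733
```

Emit:
arm_command:
  plan:
    - [[-3.5, 1.5, 1.5, 0, 0, 0.05], [-7, 3, 3, 0, 0, 0.1], [-10, 4.5, 5, 0, 0, 0.1], [-13, 6, 7, 0, 0, 0.1], [-15.5, 7, 9, 0, 0, 0.1], [-16.6, 7, 10, 0, 0, 0.1], [-16.6, 7, 10, 0, 0, 0.1], [-16.6, 7, 10, 0, 0, 0.1]]

```text
t: 1.77
tool_pos: [0.4916, -0.0769, 0.2504]
tool_rot: [-2.409, -2.012, 0.001]
contact_force: [-0.5, -0.1, 0.6]
opening: 0.0514
grip_force: 0.0
```

Run:
```python
from h import *
go(-.009,-.137,.20)
im,d=get_image("scene");im2=im[160:320,240:440];cv2.imwrite("pics/s2.png",cv2.resize(im2,None,fx=3,fy=3))
p=heights("scene",d);o=get_obs()['tool_pos']
m=(d>0)&(np.hypot(p[...,0]-o[0],p[...,1]-o[1])<.075)&(p[...,2]>.045)&(p[...,2]<.2)
z=p[m][:,2];print(len(z),np.sort(z)[:12],o)
q=p[m][z<z.min()+.012];print(((q[:,:2]-CTR)@EX),((q[:,:2]-CTR)@EY),q[:,2])
```

```text
t 1.7667 row [-0.2607  0.0155  5.0362] [-0.0024 -0.0009  0.0025] open 0.05140360809366757 F [-0.4758 -0.1269  0.6362]
now board -0.009041399932696944 -0.1344380704352143 0.2503647966997036
594 [0.0456 0.0825 0.0832 0.0834 0.0846 0.0849 0.0851 0.0851 0.0855 0.0858
 0.0864 0.0865] [ 0.492  -0.0764  0.2514]
[0.0302] [-0.0831] [0.0456]
```

View pics/s2.png

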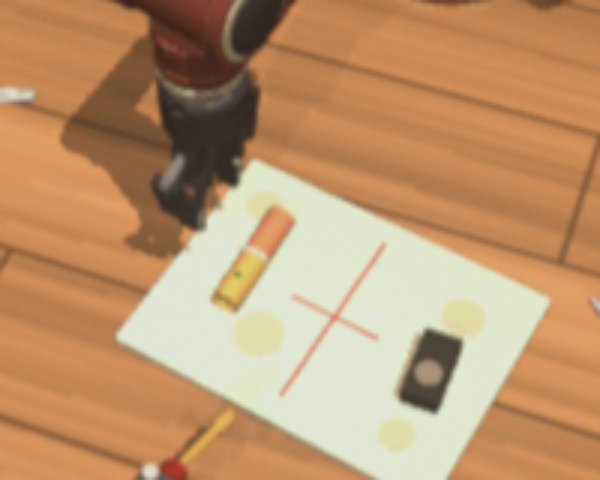

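The gripper (dark, around pixels (200,170) in this crop) hovers on the outer side of the tube at (255,260), which is untouched. The fingertip bottom measures about 0.083, so the tip is about 168 mm ahead of the TCP.

Emit:
arm_command:
  plan:
    - [[0, 0, 2, 0, 0, 0], [0, 0, 4, 0, 0, 0], [0, 0, 5.5, 0, 0, 0], [0, 0, 6.3, 0, 0, 0], [0, 0, 6.3, 0, 0, 0], [0, 0, 6.3, 0, 0, 0]]

```text
t: 2.32
tool_pos: [0.4925, -0.0763, 0.189]
tool_rot: [2.408, 2.016, 0.001]
contact_force: [0.3, 0.3, 0.5]
opening: 0.0509
grip_force: 0.0
```

Emit:
arm_command:
  plan:
    - [[0.5, 0, 0, 0, 0, 0], [1, 0, 0, 0, 0, 0], [1.4, 0, 0, 0, 0, 0], [1.8, 0, 0, 0, 0, 0], [2.2, 0, 0, 0, 0, 0], [2.6, 0, 0, 0, 0, 0], [3, 0, 0, 0, 0, 0], [3.4, 0, 0, 0, 0, 0], [3.8, 0, 0, 0, 0, 0], [4.1, 0, 0, 0, 0, 0], [4.3, 0, 0, 0, 0, 0], [4.3, 0, 0, 0, 0, 0]]

```text
t: 3.32
tool_pos: [0.4998, -0.0343, 0.1881]
tool_rot: [-2.409, -2.016, 0.0]
contact_force: [-0.1, -0.8, 1.0]
opening: 0.0514
grip_force: 0.0
```

```bash
cat >> h.py <<'E'
def look(k=None):
    for n in("top","scene"):
        im,d=get_image(n)
        t=tube(n,im,*{"top":(np.array([.5242,.0539]),EX),"scene":(np.array([.5254,.0535]),EX)}[n]);print(n,{k:np.round(np.array(t[k]),4).tolist() for k in("xy","cxy","ang","len","wid","n")})
        if k and n in k: cv2.imwrite(k,cv2.resize(im[160:320,240:440],None,fx=3,fy=3))
E
python3 -c "
from h import *
look('pics/scene3.png');go(-.009,-.035,.186)"
```

```text
top {'xy': [-0.0565, -0.0664], 'cxy': [-0.0482, -0.0647], 'ang': 0.21, 'len': 0.0406, 'wid': 0.0248, 'n': 121}
scene {'xy': [-0.0108, -0.0638], 'cxy': [-0.009, -0.0637], 'ang': 0.0607, 'len': 0.1226, 'wid': 0.0281, 'n': 348}
t 3.4167 row [ 5.6446 -0.0165  0.2062] [-0.0001  0.      0.0037] open 0.05147053621394809 F [-0.4639 -0.1881  0.4517]
now board -0.00862636483913198 -0.09144533614634497 0.188063345611438
```

View pics/scene3.png

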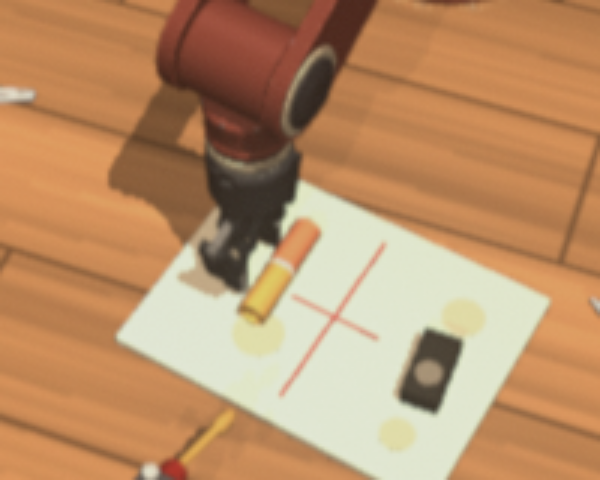

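The tube (about (283,270) in the crop) has rolled with the fingers, which are behind it on the outer side. The charcoal and torch are unmoved, and about 64 mm remain to the line.

Emit:
arm_command:
  plan:
    - [[0.3, 0, 0, 0, 0, 0], [0.6, 0, 0, 0, 0, 0], [0.9, 0, 0, 0, 0, 0], [1.2, 0, 0, 0, 0, 0], [1.5, 0, 0, 0, 0, 0], [1.8, 0, 0, 0, 0, 0], [2.1, 0, 0, 0, 0, 0], [2.4, 0, 0, 0, 0, 0], [2.7, 0, 0, 0, 0, 0], [3.0, 0, 0, 0, 0, 0], [3.3, 0, 0, 0, 0, 0], [3.4, 0, 0, 0, 0, 0]]

```text
t: 4.42
tool_pos: [0.5059, -0.0008, 0.1881]
tool_rot: [-2.41, -2.015, -0.0]
contact_force: [0.7, -0.2, 0.2]
opening: 0.0513
grip_force: 0.0
```

```bash
python3 -c "
from h import *
look();go(-.009,-.025,.186)"
```

```text
top {'xy': [-0.0551, -0.0307], 'cxy': [-0.0501, -0.0299], 'ang': 0.1561, 'len': 0.0373, 'wid': 0.0238, 'n': 115}
scene {'xy': [-0.0126, -0.0287], 'cxy': [-0.0106, -0.0286], 'ang': 0.0492, 'len': 0.1215, 'wid': 0.0283, 'n': 355}
t 4.5167 row [ 3.2266 -0.0122  0.21  ] [-0.     -0.0001  0.0039] open 0.05119358441576078 F [ 0.5348 -0.7051 -0.5684]
now board -0.0087529094708557 -0.05726572287554893 0.1880978081231536
```

Emit:
arm_command:
  plan:
    - [[0.3, 0, 0, 0, 0, 0], [0.6, 0, 0, 0, 0, 0], [0.9, 0, 0, 0, 0, 0], [1.2, 0, 0, 0, 0, 0], [1.5, 0, 0, 0, 0, 0], [1.8, 0, 0, 0, 0, 0], [2.0, 0, 0, 0, 0, 0], [2.2, 0, 0, 0, 0, 0], [2.3, 0, 0, 0, 0, 0], [2.4, 0, 0, 0, 0, 0], [2.4, 0, 0, 0, 0, 0]]

```text
t: 5.43
tool_pos: [0.5101, 0.0225, 0.1881]
tool_rot: [-2.41, -2.015, -0.0]
contact_force: [-0.2, -0.5, -0.4]
opening: 0.0513
grip_force: 0.0
```

Emit:
arm_command:
  plan:
    - [[-0.5, 0, 0, 0, 0, 0], [-1, 0, -1, 0, 0, 0], [-1.5, 0, -3, 0, 0, 0], [-1.5, 0, -6, 0, 0, -0.1], [-1.5, 0, -8, 0, 0, -0.2], [-1.5, 0, -8, 0, 0, -0.3], [-1.5, 0, -8, 0, 0, -0.4], [-1.5, 0, -8, 0, 0, -0.5], [-1.5, 0, -8, 0, 0, -0.6], [-1.5, 0, -8, 0, 0, -0.7], [-1.5, 0, -8, 0, 0, -0.8], [-1.5, 0, -8, 0, 0, -0.9]]
  gripper: -1

```text
t: 6.43
tool_pos: [0.5074, 0.007, 0.269]
tool_rot: [1.287, 2.865, 0.0]
contact_force: [0.2, -0.1, -0.4]
opening: 0.0854
grip_force: 0.0
```

```bash
python3 -c "
from h import *
look();go(-.009,-.002,.22,1.0)"
```

```text
top {'xy': [nan, nan], 'cxy': [-0.0471, -0.008], 'ang': 0.0733, 'len': 0.0453, 'wid': 0.026, 'n': 151}
scene {'xy': [-0.0133, -0.0067], 'cxy': [-0.0124, -0.0067], 'ang': 0.047, 'len': 0.1224, 'wid': 0.028, 'n': 354}
t 6.5333 row [2.9407 3.671  4.8864] [ 0.0003  0.0007 -0.0972] open 0.08540825229423761 F [ 0.5231  0.2404 -0.4758]
now board -0.008689410837603271 -0.049029264428468826 0.26886962437800865h.py:39: RuntimeWarning: invalid value encountered in scalar divide
  q=W-c;al=q@d;ac=abs(q@[-d[1],d[0]]);B=(ac<.008)&(abs(al)<.015);wt=np.clip(150-S[B],0,None)**2.;ring=(wt*al[B]).sum()/wt.sum()
```

```bash
python3 -c "
from h import *
go(-.012,-.006,.269,1.0);go(-.012,-.006,.179,1.0)"
```

```text
t 6.5333 row [ 2.9253  3.1729 -0.0137] [ 0.0003  0.0007 -0.0972] open 0.08540825229423761 F [ 0.5231  0.2404 -0.4758]
now board -0.008689410837603271 -0.049029264428468826 0.26886962437800865
t 6.5333 row [2.931  3.1696 8.9863] [ 0.0003  0.0007 -0.0972] open 0.08540825229423761 F [ 0.5231  0.2404 -0.4758]
now board -0.008689410837603271 -0.049029264428468826 0.26886962437800865
```

Emit:
arm_command:
  plan:
    - [[1.5, 1.6, 0, 0, 0, -0.1], [2.9, 3.2, 0, 0, 0, -0.1], [2.9, 3.2, 0, 0, 0, -0.1], [2.9, 3.2, 2.5, 0, 0, -0.1], [2.9, 3.2, 5, 0, 0, -0.1], [2.9, 3.2, 7.5, 0, 0, -0.1], [2.9, 3.2, 8.9, 0, 0, -0.1], [2.9, 3.2, 8.9, 0, 0, -0.1], [2.9, 3.2, 8.9, 0, 0, -0.1]]

```text
t: 7.28
tool_pos: [0.512, 0.05, 0.1787]
tool_rot: [-1.151, -2.921, 0.001]
contact_force: [1.3, 0.2, 0.2]
opening: 0.0852
grip_force: 0.0
```

Emit:
arm_command:
  plan:
    - [[0, 0, 0, 0, 0, 0.06], [0, 0, 0, 0, 0, 0.12], [0, 0, 0, 0, 0, 0.18], [0, 0, 0, 0, 0, 0.22], [0, 0, 0, 0, 0, 0.26], [0, 0, 0, 0, 0, 0.3], [0, 0, 0, 0, 0, 0.33], [0, 0, 0, 0, 0, 0.36], [0, 0, 0, 0, 0, 0.38], [0, 0, 0, 0, 0, 0.4], [0, 0, 0, 0, 0, 0.4]]

```text
t: 8.2
tool_pos: [0.513, 0.0503, 0.1805]
tool_rot: [1.707, 2.635, 0.002]
contact_force: [0.6, -1.1, 0.2]
opening: 0.0852
grip_force: 0.3
```

```bash
python3 -c "
from h import *
look('pics/scene4.png');go(-.012,-.00,.18,.578)"
```

```text
top {'xy': [-0.0572, -0.0049], 'cxy': [-0.0573, -0.005], 'ang': 0.6505, 'len': 0.0359, 'wid': 0.0249, 'n': 84}
scene {'xy': [0.0197, -0.0098], 'cxy': [0.0235, -0.0081], 'ang': 0.4256, 'len': 0.0548, 'wid': 0.0279, 'n': 134}
t 8.3 row [ 0.4816  0.2596 -0.0177] [0.0011 0.0006 0.0256] open 0.08516954837964827 F [-0.2885 -0.4194  0.4742]
now board -0.011403302210974457 -0.005438428233895699 0.17982348598940384
```

View pics/scene4.png

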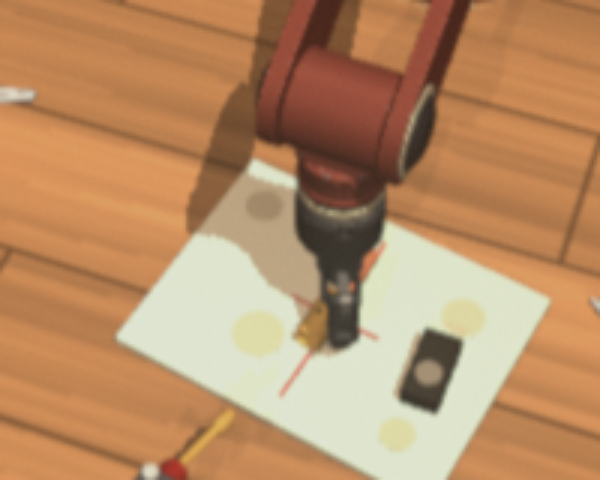

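The gripper straddles the tube diagonally. The brass end shows at (310,325), the tube lies close to the red line, and the charcoal at (430,370) is untouched.

Emit:
arm_command:
  plan:
    - [[0.06, 0.03, 0, 0, 0, 0.0], [0.12, 0.06, 0, 0, 0, 0.0], [0.18, 0.1, 0, 0, 0, 0.0], [0.24, 0.13, 0, 0, 0, 0.0], [0.3, 0.16, 0, 0, 0, 0.0], [0.36, 0.19, 0, 0, 0, 0.0], [0.42, 0.22, 0, 0, 0, 0.0], [0.48, 0.26, 0, 0, 0, 0.0], [0.48, 0.26, 0, 0, 0, 0.01], [0.48, 0.26, 0, 0, 0, 0.02], [0.48, 0.26, 0, 0, 0, 0.025], [0.48, 0.26, 0, 0, 0, 0.025]]

```text
t: 9.3
tool_pos: [0.5127, 0.056, 0.1791]
tool_rot: [-1.74, -2.615, -0.0]
contact_force: [-0.5, 0.4, 0.9]
opening: 0.0853
grip_force: 0.3
```

Emit:
arm_command:
  plan:
    - [[0, 0, 0, 0, 0, -0.03], [0, 0, 0, 0, 0, -0.1], [0, 0, 0, 0, 0, -0.2], [0, 0, 0, 0, 0, -0.3], [0, 0, -2.0, 0, 0, -0.3], [0, 0, -5, 0, 0, -0.3], [0, 0, -8, 0, 0, -0.3], [-4, 0, -10, 0, 0, -0.2], [-8, 0, -10, 0, 0, -0.1], [-12, 0, -10, 0, 0, 0], [-14, 0, -10, 0, 0, 0.1], [-14, 0, -10, 0, 0, 0.1]]

```text
t: 10.3
tool_pos: [0.5681, -0.0767, 0.2799]
tool_rot: [1.876, 2.517, 0.0]
contact_force: [-0.1, 0.0, -0.5]
opening: 0.0852
grip_force: 0.0
```

```bash
python3 -c "
from h import *
look('pics/scene5.png');go(-.12,-.00,.28,0)"
```

```text
top {'xy': [-0.0138, 0.0001], 'cxy': [-0.0133, 0.0001], 'ang': 0.0061, 'len': 0.1116, 'wid': 0.0282, 'n': 402}
scene {'xy': [-0.0138, 0.0003], 'cxy': [-0.0127, 0.0003], 'ang': 0.0129, 'len': 0.1244, 'wid': 0.0278, 'n': 354}
t 10.4 row [ 18.9338 -10.9453  -0.095 ] [-0.0006 -0.0008  0.4782] open 0.08544000809495243 F [ 0.4458 -0.3908 -0.3095]
now board 0.06430129188796496 -0.11773421001507473 0.2788381521832028
```

The tube now lies on the line (y about 0.2 mm, angle about 0.003). Only the 13.8 mm endwise shift is left.

```bash
python3 -c "
from h import *
go(-.105,0,.28,np.pi/2)"
```

```text
t 10.4 row [18.2435 -9.6136 -0.0961] [ 0.0001 -0.001  -1.0926] open 0.08544000809495243 F [ 0.4458 -0.3908 -0.3095]
now board 0.06430129188796496 -0.11773421001507473 0.2788381521832028
```

Emit:
arm_command:
  plan:
    - [[2, -1, 0, 0, 0, -0.1], [4, -2, 0, 0, 0, -0.2], [6, -3.1, 0, 0, 0, -0.3], [8, -4.2, 0, 0, 0, -0.4], [10, -5.2, 0, 0, 0, -0.5], [12, -6.3, 0, 0, 0, -0.6], [14, -7.4, 0, 0, 0, -0.7], [16, -8.4, 0, 0, 0, -0.8], [18.2, -9.6, 0, 0, 0, -0.9], [18.2, -9.6, 0, 0, 0, -1.0], [18.2, -9.6, 0, 0, 0, -1.09], [18.2, -9.6, 0, 0, 0, -1.09]]
  gripper: 1
  force: 20

```text
t: 11.4
tool_pos: [0.4205, 0.0741, 0.2787]
tool_rot: [-0.28, -3.129, -0.001]
contact_force: [0.5, 0.4, 0.5]
opening: -0.0001
grip_force: 0.0
```

```bash
python3 -c "
from h import *
go(-.105,0,.192,np.pi/2)"
```

```text
t 11.4 row [-0.1285 -0.1302  8.6677] [ 0.0003 -0.0005  0.003 ] open -8.147684698561817e-05 F [0.5344 0.4061 0.5277]
now board -0.10624724956637215 0.0012735131710429263 0.2786776054253347
```

Emit:
arm_command:
  plan:
    - [[-0.1, -0.1, 2.5, 0, 0, 0], [-0.1, -0.1, 5, 0, 0, 0], [-0.1, -0.1, 7.3, 0, 0, 0], [-0.1, -0.1, 8.3, 0, 0, 0], [-0.1, -0.1, 8.6, 0, 0, 0], [-0.1, -0.1, 8.6, 0, 0, 0], [-0.1, -0.1, 8.6, 0, 0, 0], [-0.1, -0.1, 8.6, 0, 0, 0]]

```text
t: 12.07
tool_pos: [0.4234, 0.0717, 0.1947]
tool_rot: [0.288, 3.125, 0.0]
contact_force: [1.1, 0.2, -0.7]
opening: -0.0001
grip_force: 0.0
```

```bash
python3 -c "
from h import *
go(-.066,0,.192,np.pi/2)"
```

```text
t 12.0667 row [-3.6976  0.0701  0.2791] [ 0.0006  0.0028 -0.0023] open -7.597956526917225e-05 F [ 1.1075  0.2315 -0.7275]
now board -0.102984898774199 -0.0006155547865467751 0.19468663418806437
```

Emit:
arm_command:
  plan:
    - [[-0.4, 0, 0.1, 0, 0, 0], [-0.8, 0, 0.1, 0, 0, 0], [-1.2, 0, 0.1, 0, 0, 0], [-1.6, 0, 0.1, 0, 0, 0], [-1.9, 0, 0.1, 0, 0, 0], [-2.1, 0, 0.1, 0, 0, 0], [-2.3, 0, 0.1, 0, 0, 0], [-2.5, 0, 0.1, 0, 0, 0], [-2.7, 0, 0.1, 0, 0, 0], [-2.9, 0, 0.1, 0, 0, 0], [-3.1, 0, 0.1, 0, 0, 0], [-3.2, 0, 0.1, 0, 0, 0]]

```text
t: 13.07
tool_pos: [0.4542, 0.0657, 0.192]
tool_rot: [0.288, 3.128, -0.0]
contact_force: [-1.1, 0.1, -0.1]
opening: -0.0002
grip_force: 0.5
```

```bash
python3 -c "
from h import *
look('pics/scene6.png');go(-.066,0,.192,np.pi/2)"
```

```text
top {'xy': [0.0251, 0.0005], 'cxy': [0.0243, 0.0005], 'ang': -0.0243, 'len': 0.0537, 'wid': 0.0247, 'n': 178}
scene {'xy': [-0.0048, -0.0004], 'cxy': [-0.0056, -0.0004], 'ang': 0.0056, 'len': 0.1252, 'wid': 0.0266, 'n': 367}
t 13.1667 row [-0.5573  0.0963  0.0066] [-0.      0.0007 -0.0022] open -0.00014833933792681936 F [-0.5327 -0.4953 -0.7239]
now board -0.07157556343158596 -0.000950429021084041 0.1920627762014882
```

Emit:
arm_command:
  plan:
    - [[-0.1, 0, 0, 0, 0, 0], [-0.2, 0, 0, 0, 0, 0], [-0.3, 0, 0, 0, 0, 0], [-0.4, 0, 0, 0, 0, 0], [-0.46, 0, 0, 0, 0, 0], [-0.52, 0, 0, 0, 0, 0], [-0.52, 0, 0, 0, 0, 0], [-0.52, 0, 0, 0, 0, 0]]

```text
t: 13.83
tool_pos: [0.4592, 0.0648, 0.1921]
tool_rot: [0.288, 3.128, -0.0]
contact_force: [-0.1, 0.9, -0.3]
opening: 0.0001
grip_force: 0.3
```

Emit:
arm_command:
  plan:
    - [[0.5, 0, 0, 0, 0, 0], [1.5, 0, 0, 0, 0, 0], [2.5, 0, 0, 0, 0, 0], [3, 0, -3, 0, 0, 0], [3, 0, -6, 0, 0, 0], [3, 2, -9, 0, 0, 0], [3, 6, -11, 0, 0, 0], [3, 10, -11, 0, 0, 0], [3, 13, -11, 0, 0, 0], [3, 16, -11, 0, 0, 0], [3, 18, -11, 0, 0, 0], [3, 18, -11, 0, 0, 0]]

```text
t: 14.83
tool_pos: [0.462, 0.25, 0.3025]
tool_rot: [0.282, 3.128, 0.002]
contact_force: [-0.6, -0.2, 0.2]
opening: 0.0
grip_force: 0.0
```

```bash
python3 -c "
from h import *
look();look('pics/top7.png');go(-.066,0,.192,np.pi/2)"
```

```text
top {'xy': [-0.0001, -0.0003], 'cxy': [-0.0002, -0.0003], 'ang': 0.0033, 'len': 0.1167, 'wid': 0.0268, 'n': 392}
scene {'xy': [0.0003, -0.0003], 'cxy': [0.0007, -0.0003], 'ang': -0.0025, 'len': 0.1303, 'wid': 0.026, 'n': 360}
top {'xy': [-0.0001, -0.0003], 'cxy': [0.0004, -0.0003], 'ang': -0.0034, 'len': 0.1141, 'wid': 0.0267, 'n': 390}
scene {'xy': [0.0002, -0.0003], 'cxy': [0.0006, -0.0003], 'ang': -0.0031, 'len': 0.1303, 'wid': 0.0262, 'n': 361}
t 15.0333 row [ -3.1099 -17.8226  10.9957] [-0.0006 -0.0003 -0.0026] open 9.228056364980771e-05 F [ 0.4245 -0.8141 -0.385 ]
now board -0.09660251278637316 0.1783723173223198 0.3018582696775317
```

View pics/top7.png

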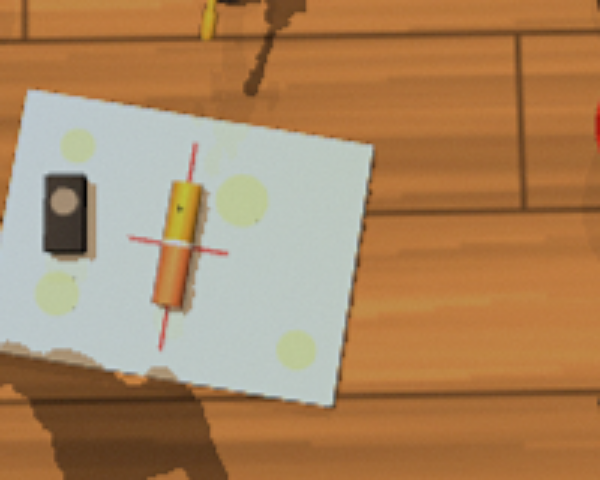

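The tube lies along the red line with its silver ring on the tick crossing, at about (178,243) in the crop. Both views put it within about 0.5 mm, the charcoal has not moved, and the arm is clear.

```bash
python3 -c "
from station import *
print(finish_job())"
```

```text
the job is handed in; nothing more can be done
None
```

The tube now lies still along the red line, with its silver ring within about 0.5 mm of the cross mark in both camera views; it was only pushed, nothing else was touched, and the job was handed in at about 15 s.

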